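# Reset the extractor's filter alarm with the service pen

## Task

The extractor's filter has been changed and its alarm must be reset: draw the service pen out of its stand, and hold it steady, pointing straight down with its tip about 3 cm over the small domed lens on the control box, for two seconds to wake the box. Then reach the pen's thin steel end down the round hole in the box's top and press the recessed button fully down. Finish still gripping the pen with the button held down (do not let go or withdraw), and leave the jar, the weight and the brush where they are.

Things in the scene. Friction and masses are not known exactly. Their poses are not given: they have to be found in the camera images.
- pen: service pen, loose, about 60 g, 146 mm long, round all the way, starts upright in its stand. Lower part: bare steel shaft 8 mm diameter and 70 mm long with a round tip; upper part: black plastic grip 24 mm diameter, 73 mm long (70 to 143 mm above the tip), with a 3 mm steel cap on top. Origin at the tip, z runs up from the tip along the pen.
- pen_tip (a point): the very end of the pen's steel shaft (same point as the pen's origin).
- pen_grip (a point): centre of the pen's black grip, on its axis, 108 mm above the tip.
- pen_stand: fixed plain aluminium block 70 x 70 mm, 76 mm high, with one 12 mm round hole right through its centre; the pen's grip rests on its top with the whole shaft down the hole, so the pen must rise 70 mm to come clear. What shows above the block is the grip, 76 to 152 mm above the worktop. Origin: centre of the underside, on the worktop.
- control_box: fixed control box 160 (x) x 130 (y) x 75 mm high, grey case with a flat white top. In the top: one round hole 18 mm across (the reset hole), one rectangular blind socket 18 x 26 mm (not used), and a small grey dome standing up in a metal collar (the lens). Origin: centre of the underside, on the worktop; z up. It stands at any yaw within 0.5 rad.
- reset_hole (a point): centre of the round hole's mouth, level with the box's top, at (-45, -30, 75) mm in the box's frame. The hole is straight down, 18 mm across, 26 mm deep; the flat face of the plain dark steel button nearly fills it, 15 mm below the mouth when up.
- lens (a point): top of the grey domed lens (20 mm across, 12 mm high, in a 26 mm collar 4 mm high) on the box's top, at (35, 35, 87) mm in the box's frame; it looks straight up.
- reset_button (a joint): the reset button's travel in m: 0 = up, 0.005 = fully down against its stop (button face then 20 mm below the hole's mouth). Sprung: about 2 N to start, 5 N fully down; it springs back when let go.
- jar: bystander: upright jar, 60 mm across, 80 mm high. Origin: centre of its underside.
- weight: bystander: round steel paper weight with a knob, 60 mm across, 53 mm high. Origin: centre of its underside.
- brush: bystander: brush lying on the worktop, 180 mm long.
Not all that is in view belongs to the job. What is meant by the pen is not yellow, and is the smaller of those in its own colour. Leave any blue look-alike of the pen_stand alone.

How it is judged:
On the way, in this order (a step that is already met when the one before it is completed fails the run):
1. the pen is gripped and drawn clear of its stand (contact force between the fingers and pen above 1 N and z of pen_tip in the frame of pen_stand above 0.078 m), for 0.1 s.
2. the gripped pen points straight down at the lens from close above and is held steady for 1.5 s (contact force between the fingers and pen above 1 N and horizontal distance between pen_tip and lens below 0.015 m and z of pen_tip in the frame of control_box between 0.095 and 0.147 m and angle between pen's own z axis and vertical below 0.2 rad and linear speed of pen below 0.03 m/s), for 1.5 s.
3. the pen, reached down the round hole, holds the button down (contact force between the fingers and pen above 1 N and value of joint reset_button above 0.004 m and contact force between pen and control_box above 1.5 N and horizontal distance between pen_tip and reset_hole below 0.009 m and z of pen_tip in the frame of control_box below 0.061 m and angle between pen's own z axis and vertical below 0.25 rad), for 0.3 s.
At the end, for the whole second after the job is handed in: After the aiming: fingers grip the pen, it is still and within 0.25 rad of upright, its tip is down the round hole (within 9 mm of its axis) pushing over 1.5 N, the button over 4 of its 5 mm down; jar, weight and brush within 30 mm of their starts (all of step 3 and linear speed of pen below 0.03 m/s and distance of each of jar, weight, brush from where it was at the start of the episode below 0.03 m); the arm keeps its last pose, push and grip.
It fails at once if a bystander (jar) is pushed away or knocked over (distance of jar from where it was at the start of the episode above 0.03 m).
It fails at once if a bystander (weight) is pushed away or knocked over (distance of weight from where it was at the start of the episode above 0.03 m).
It fails at once if a bystander (brush) is pushed away or knocked over (distance of brush from where it was at the start of the episode above 0.03 m).
It also fails if it takes over 58 s, if anything falls off the work surface, if the arm or the gripper's body presses on something with over 40 N, if the wrist force passes 120 N, or if a joint passes its speed limit or range.

## Robot

A 6-joint arm with a two-finger parallel gripper is mounted at the origin on the work surface. World frame = base frame: x ahead of the robot, y to its left, z up, the work surface at z = 0. Lengths are in m, angles in rad, forces in N, time in s.
With the tool pointing down it reaches from about 0.35 to 0.975 m from the base axis. Payload 17.4 kg.
Tool frame: the origin (TCP) lies midway between the tips of the shut fingers; the grasp point (between the pads) lies grip_depth behind it (grip_depth is the distance from the TCP to the grasp point, in m); y points along the fingers, z is the direction in which the jaws open and shut, and the axes are right-handed (so a half turn about y gives the same grasp; the last joint's range is limited). The gripper opens to 85 mm and grips with 20 to 120 N. Pads are 22 mm wide; open, the fingers measure 114 mm over their backs; the gripper's body (76 mm by 85 mm) begins 54 mm behind the grasp point. The pads swing forward as they close: fully open they stand 13 mm farther back than shut.
Start: joints at [-1.179, 0.116, 1.442, -0, 1.584, -0.038], TCP at [0.281, -0.614, 0.231] pointing down, gripper open.
Joint ranges: [-2.83, 2.83], [-0.83, 2.19], [0.07, 2.5], [-1.14, 4.28], [0.01, 3], [-2.97, 2.97]. Speed limits (rad/s): [1.89, 1.89, 2.22, 3.14, 3.14, 3.14].

## Interface

Orientations are given as a rotation vector (axis times angle).
In Python, from bench import observe, grab_frame, camera_params, hand_in, grip_depth gives the robot as it stands.
- The arm moves only by the shell command python3 -m jog 'ROWS' [OPENING] [FORCE]. ROWS is JSON, one flat list of numbers, 4 for each row, row after row: the shift along the tool's x, y, z in mm, then the turn about the tool's y in degrees. In form: [dx, dy, dz, roll, dx, dy, dz, roll, ...]. A call has exactly 5 rows; each row shifts and turns the commanded pose from where the row before left it, along the tool's axes as they then stand; what a row does not reach is not made up. A row lasts 1/10 s, in which the tool goes at most 50 mm and 8.59 degrees, less where a joint would pass 70% of its speed; a pose out of reach is approached as far as the arm can. A call with a gripper value outside its range is refused whole. OPENING is the finger opening in mm, from 0 to 85.4, set as the call begins (- or left out, the last holds). The fingers move at their own pace and stop on an object; FORCE is the grip in N (left out, the last holds). Time passes only in rows, so rows that do not move let the fingers close, or fill a call up. It gives the time, the measured TCP pose, the force and the opening at its end, in the units of the state.
- observe(): the state, without advancing time (a new reading comes with each control period).
- grab_frame(name): name is "side" or "top"; returns the picture (384x512x3 uint8, blue, green, red); there is no depth.
- camera_params(name): a dict with "camera_matrix" (3x3 intrinsics, pixels), "R" (3x3) and "t" (3): a world point X has camera coordinates R X + t. Camera axes: x right, y down, z forward; pixel columns grow to the right and rows downward; lengths in m; the calibration is good to about 2 mm. A picture is of the moment at which its call begins. camera_params takes no time and is no camera call.
- hand_in(): hands the job in, once; it reports no verdict.
The state is a dict: "t": time; "qpos": joint angles; "joint_vel": joint speeds; "tau": joint torques, N m; "position": TCP position; "orientation": TCP orientation; "contact_force": force on the tool from outside, world axes, zero at the start; "wrist_torque": the same for the moment, N m; "opening": finger opening in m.
Only numpy, scipy, OpenCV 4.12 (cv2) and the standard library are available. Lean on these libraries where they do the work, as an engineer would, in place of code of your own. Each camera call takes 0.05 s, during which the arm holds its last target.

## Working session

There is one attempt and no reset: what is moved stays moved. The work goes in short steps, Python scripts to look and compute and a shell command to move; the robot and the scene stay as the last step left them, time stands still between calls to the robot, and variables do not carry over. Pictures are saved under pics/ and viewed, and the job is handed in when it is done.

```bash
mkdir -p pics; ls; python3 - <<'E'
from bench import *
import cv2
print(observe()); print(grip_depth)
for n in("side","top"):
    cv2.imwrite(f"pics/{n}0.png",grab_frame(n)); print(n,camera_params(n))
E
```

```text
pics
{'t': 0.0, 'qpos': array([-1.17880081e+00,  1.16490122e-01,  1.44231151e+00,  9.04813329e-06,
        1.58401827e+00, -3.78184025e-02]), 'joint_vel': array([-1.48290176e-03,  5.63862220e-04,  6.30270168e-04,  1.50084752e-04,
        5.48726986e-05, -2.36910010e-04]), 'tau': array([-7.41514996e-04, -7.31983280e+01, -6.32495713e+01, -5.87993031e-05,
        6.25809087e-03,  5.82776760e-07]), 'position': array([ 0.28117545, -0.61341575,  0.23053068]), 'orientation': array([-0.43326438,  1.98518587, -1.98272946]), 'contact_force': array([-0.07798399, -0.62557985,  0.33703172]), 'wrist_torque': array([ 0.03082495,  0.0038129 , -0.00801623]), 'opening': 0.0852387273057648}
0.0187
side {'camera_matrix': array([[491.92890257,   0.        , 244.22498874],
       [  0.        , 491.92890257, 191.11925692],
       [  0.        ,   0.        ,   1.        ]]), 'R': array([[-0.73561201, -0.67739361,  0.00358609],
       [-0.49067028,  0.52917604, -0.69225385],
       [ 0.46703067, -0.51098983, -0.72164517]]), 't': array([0.46504785, 0.37804241, 1.09147838])}
top {'camera_matrix': array([[378.40814123,   0.        , 255.67017732],
       [  0.        , 378.40814123, 193.3530115 ],
       [  0.        ,   0.        ,   1.        ]]), 'R': array([[-1.43706615e-02, -9.99895383e-01, -1.64543352e-03],
       [-9.87283355e-01,  1.44499189e-02, -1.58312279e-01],
       [ 1.58319493e-01, -6.50543053e-04, -9.87387723e-01]]), 't': array([0.01284043, 0.6479161 , 0.9710834 ])}
```

View pics/side0.png

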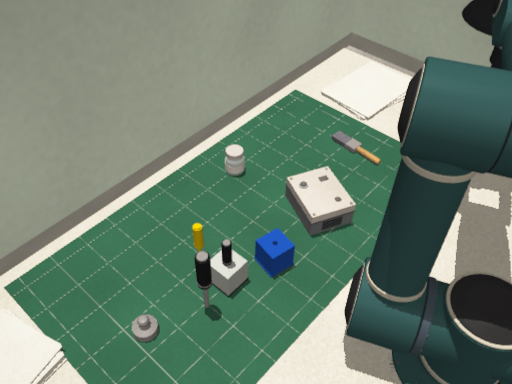

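View pics/top0.png

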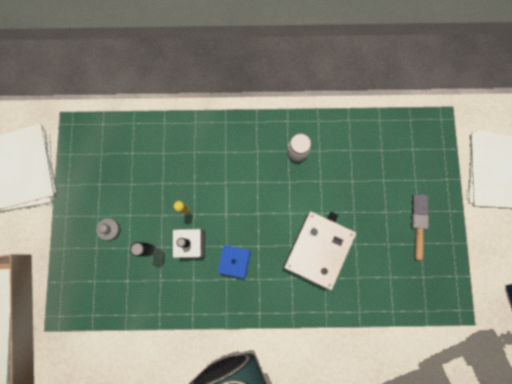

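The side view shows a small black pen in the aluminium block at about (227,250). There is a bigger black look-alike at (203,265), a yellow one at (198,235), the blue block at (275,252) and the box at (320,197). The top view shows the stand at (187,243) and the box at (320,250). I'll zoom in to pick features.

```bash
python3 - <<'E'
import cv2,numpy as np
t=cv2.imread("pics/top0.png");s=cv2.imread("pics/side0.png")
a=cv2.resize(t[200:300,90:250],None,fx=5,fy=5,interpolation=cv2.INTER_CUBIC)
b=cv2.resize(t[200:300,270:370],None,fx=6,fy=6,interpolation=cv2.INTER_CUBIC)
c=cv2.resize(s[215:315,130:290],None,fx=5,fy=5,interpolation=cv2.INTER_CUBIC)
d=cv2.resize(s[155:240,270:370],None,fx=7,fy=7,interpolation=cv2.INTER_CUBIC)
for n,i in zip("abcd",(a,b,c,d)): cv2.imwrite(f"pics/z_{n}.png",i)
E
```

```text
(no output)
```

View pics/z_a.png

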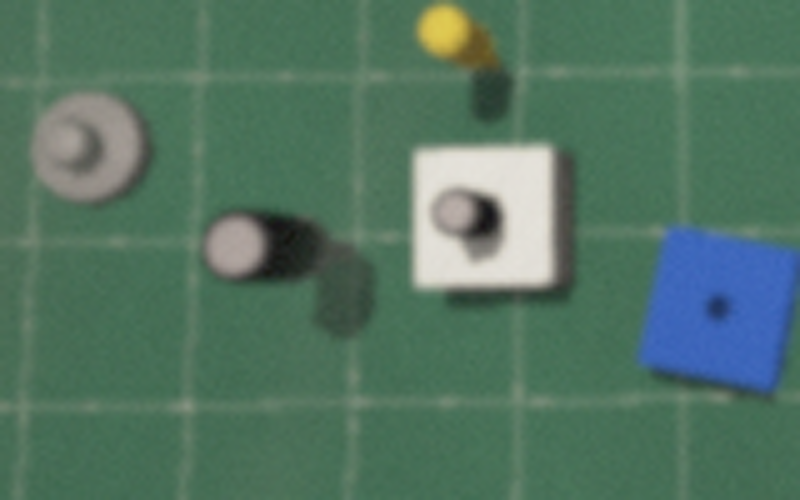

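View pics/z_b.png

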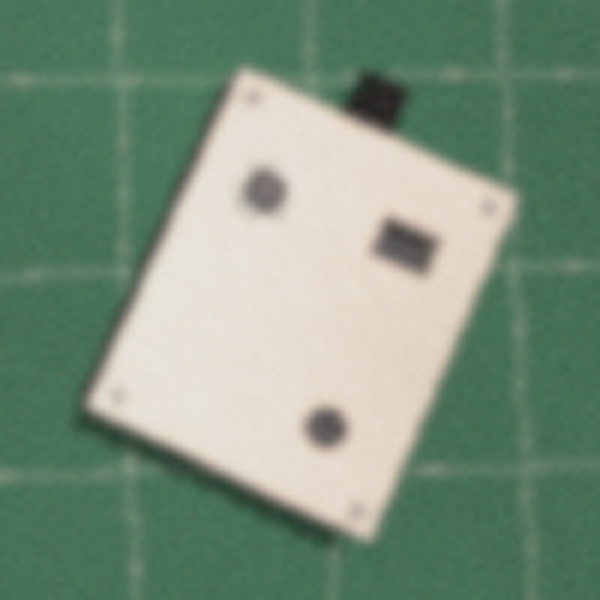

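View pics/z_c.png

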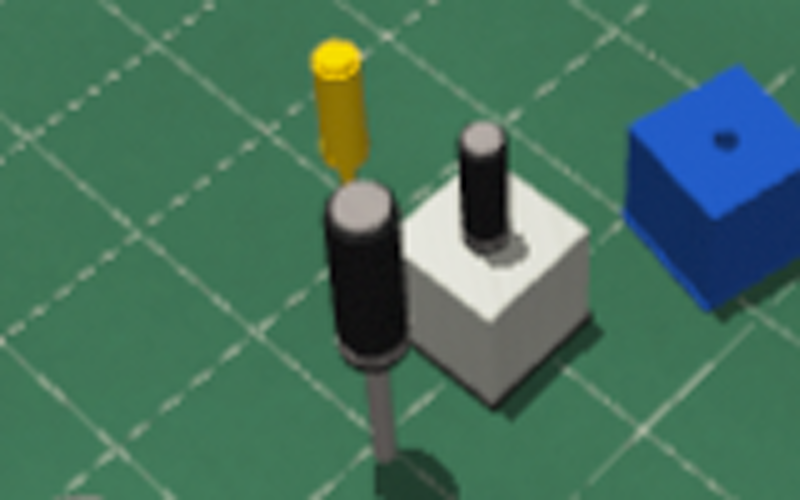

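View pics/z_d.png

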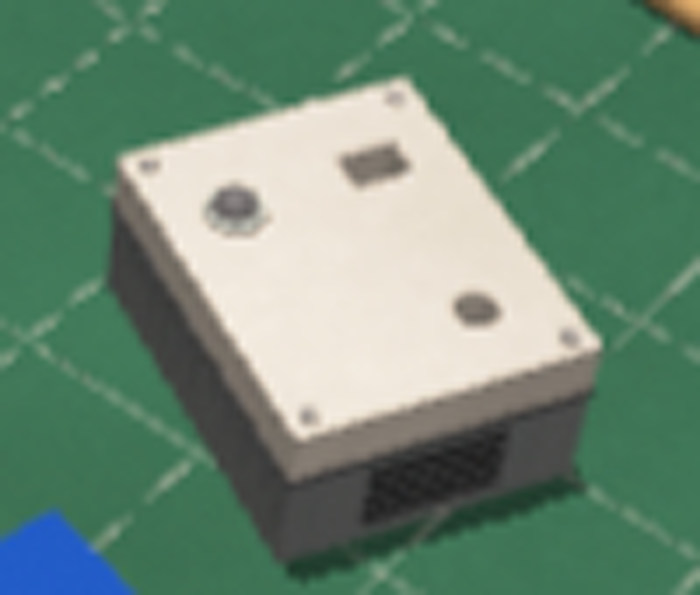

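```bash
cat > h.py <<'E'
import numpy as np,cv2
from bench import *
def cast(n,uv,z):
    p=camera_params(n);K,R,t=p["camera_matrix"],p["R"],p["t"]
    d=R.T@np.linalg.solve(K,[uv[0],uv[1],1]);c=-R.T@t
    return c+d*(z-c[2])/d[2]
def proj(n,X):
    p=camera_params(n);q=p["camera_matrix"]@(p["R"]@np.array(X)+p["t"]);return q[:2]/q[2]
def tri(a,b):
    A=[]
    for n,uv in(("top",a),("side",b)):
        p=camera_params(n);P=p["camera_matrix"]@np.c_[p["R"],p["t"]]
        A+= [uv[0]*P[2]-P[0],uv[1]*P[2]-P[1]]
    A=np.array(A);X=np.linalg.lstsq(A[:,:3],-A[:,3],rcond=None)[0];return X
def blobs(mask,off,amin):
    n,l,s,c=cv2.connectedComponentsWithStats(mask.astype(np.uint8))
    return [(c[i]+off,s[i,4],l==i) for i in range(1,n) if s[i,4]>=amin]
E
python3 - <<'E'
from h import *
np.set_printoptions(precision=4,suppress=True)
for n,f,bx,st in(("top","pics/top0.png",(280,205,362,295),(168,224,210,262)),("side","pics/side0.png",(280,160,365,225),(205,245,250,285))):
    im=cv2.imread(f);hsv=cv2.cvtColor(im,cv2.COLOR_BGR2HSV)
    for nm,(x0,y0,x1,y1),z in(("box",bx,.075),("stand",st,.076)):
        c=hsv[y0:y1,x0:x1]; m=(c[...,2]>175)&(c[...,1]<60)
        bl=max(blobs(m,0,50),key=lambda b:b[1])
        cs,_=cv2.findContours(bl[2].astype(np.uint8),cv2.RETR_EXTERNAL,cv2.CHAIN_APPROX_NONE)
        hull=cv2.convexHull(max(cs,key=len))
        W=np.array([cast(n,p[0]+[x0,y0],z)[:2] for p in hull],np.float32)
        r=cv2.minAreaRect(W); print(n,nm,"ctr",r[0],"size",r[1],"ang",r[2])
        fill=np.zeros(c.shape[:2],np.uint8);cv2.fillConvexPoly(fill,hull,1)
        fill=cv2.erode(fill,np.ones((3,3),np.uint8))
        for b in blobs((c[...,2]<150)&(fill>0),[x0,y0],6): print("   dark",b[0],b[1],cast(n,b[0],z)[:2])
E
```

```text
top box ctr (0.4951322674751282, -0.1609439104795456) size (0.13016216456890106, 0.16087573766708374) ang 63.664241790771484
   dark [313.7241 231.4138] 29 [ 0.542  -0.1459]
   dark [337.2    240.4909] 55 [ 0.5177 -0.2057]
   dark [323.8462 270.6154] 26 [ 0.4418 -0.1679]
top stand ctr (0.5178709626197815, 0.1855040192604065) size (0.06980399787425995, 0.06751774996519089) ang 0.5350724458694458
   dark [185.8621 244.2759] 87 [0.5136 0.1856]
side box ctr (0.49727168679237366, -0.1604907512664795) size (0.13130444288253784, 0.1624605655670166) ang 63.8664436340332
   dark [323.1071 178.0357] 28 [ 0.5191 -0.2045]
   dark [303.0833 183.875 ] 24 [ 0.5462 -0.1479]
   dark [337.3529 198.7059] 17 [ 0.4435 -0.1663]
side stand ctr (0.5185972452163696, 0.18592453002929688) size (0.06987475603818893, 0.06971351057291031) ang 1.5350309610366821
   dark [227.4364 259.1576] 165 [0.5221 0.1798]
```

```bash
python3 - <<'E'
from h import *
from scipy.spatial.transform import Rotation as Ro
np.set_printoptions(precision=4,suppress=True)
print(Ro.from_rotvec(observe()["orientation"]).as_matrix())
# hand-read from zooms: full = off + (z+.5)/s -.5
T=lambda z:np.array([90,200])+(np.array(z)+.5)/5-.5
S=lambda z:np.array([130,215])+(np.array(z)+.5)/5-.5
TB=lambda z:np.array([270,200])+(np.array(z)+.5)/6-.5
SB=lambda z:np.array([270,155])+(np.array(z)+.5)/7-.5
print("pen cap",tri(T((458,212)),S((484,138))), cast("top",T((458,212)),.152),cast("side",S((484,138)),.152))
print("big cap",tri(T((236,246)),S((361,206))))
print("yellow",tri(T((445,32)),S((338,60))))
print("hole",tri(TB((325,427)),SB((477,309))))
print("lens",tri(TB((266,190)),SB((238,198))))
E
```

```text
[[-0.9091 -0.0004  0.4167]
 [-0.4167  0.001  -0.9091]
 [-0.     -1.     -0.001 ]]
pen cap [0.5181 0.1841 0.1496] [0.517  0.1828 0.152 ] [0.5175 0.1857 0.152 ]
big cap [0.5025 0.2736 0.2011]
yellow [0.6061 0.1935 0.1419]
hole [ 0.4422 -0.167   0.0753]
lens [ 0.5425 -0.1446  0.084 ]
```

The pen is at about (0.518, 0.185), the hole at (0.4425, -0.167) and the lens at (0.543, -0.145). The tool points straight down. Next I'll transit towards the pen at the current height.

```bash
python3 -m jog '[-15,0,-17,0,-27,0,-31,0,-27,0,-31,0,-27,0,-31,0,-27,0,-31,0]' 55 && python3 -m jog '[-27,0,-31,0,-27,0,-31,0,-27,0,-31,0,-27,0,-31,0,-27,0,-31,0]'; python3 -m jog '[-27,0,-31,0,-27,0,-31,0,-27,0,-31,0,-27,0,-31,0,-27,0,-31,0]'
```

```text
t: 0.6
position: [0.3344, -0.4326, 0.2309]
orientation: [-0.433, 1.985, -1.984]
contact_force: [0.7, 0.3, -0.6]
opening: 0.055
t: 1.1
position: [0.3924, -0.2354, 0.2311]
orientation: [-0.433, 1.984, -1.984]
contact_force: [0.5, -0.0, -0.3]
opening: 0.055
t: 1.6
position: [0.4506, -0.0382, 0.2312]
orientation: [-0.433, 1.984, -1.984]
contact_force: [-0.0, 0.0, -0.3]
opening: 0.055
```

```bash
python3 -m jog '[-27,0,-31,0,-27,0,-31,0,-27,0,-31,0,-27,0,-31,0,-27,0,-31,0]'; python3 -m jog '[-12,0,-12,0,-7,0,-7,0,0,0,0,-8,0,0,0,-8,0,0,0,-8]'; python3 - <<'E'
from h import *
from scipy.spatial.transform import Rotation as Ro
o=observe();M=Ro.from_rotvec(o["orientation"]).as_matrix()
print(o["position"],o["qpos"]);print(M.round(3))
print("tool delta",M.T@(np.array([.518,.1853,.099])-o["position"])*1e3)
for n in("side","top"): cv2.imwrite(f"pics/{n}1.png",grab_frame(n))
E
```

```text
t: 2.1
position: [0.5088, 0.1591, 0.2311]
orientation: [-0.433, 1.984, -1.984]
contact_force: [0.9, -0.1, 0.5]
opening: 0.0551
t: 2.6
position: [0.518, 0.1816, 0.2312]
orientation: [-0.78, 1.715, -1.715]
contact_force: [-1.8, 0.4, 0.6]
opening: 0.0549
[0.51803136 0.18157395 0.23122545] [ 2.90769310e-01 -1.59922910e-01  1.71318024e+00 -2.13806838e-04
  1.58863569e+00  1.00793342e+00]
[[-0.657 -0.     0.754]
 [-0.754 -0.    -0.657]
 [ 0.    -1.     0.   ]]
tool delta [ -2.83627012 132.22436431  -2.47530489]
```

View pics/side1.png

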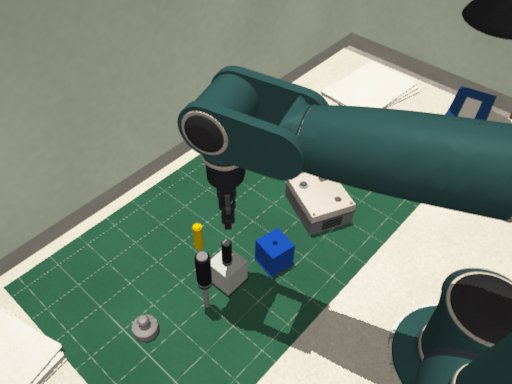

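View pics/top1.png

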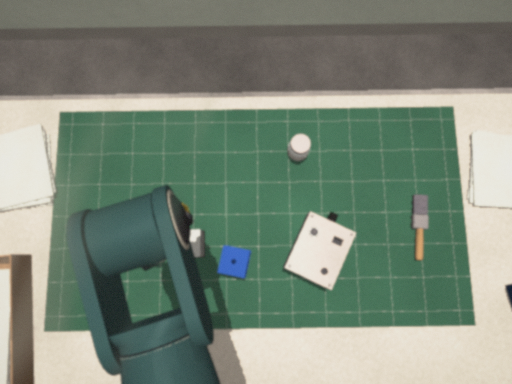

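The gripper is directly above the pen, with its tips at side pixel (228,225). I'll descend now.

```bash
python3 -m jog '[-3,15,-2,0,0,15,0,0,0,15,0,0,0,15,0,0,0,10,0,0]'; python3 -m jog '[0,15,0,0,0,15,0,0,0,15,0,0,0,12,0,0,0,5,0,0]'; python3 - <<'E'
from h import *
i=grab_frame("side"); cv2.imwrite("pics/side2.png",cv2.resize(i[180:310,150:310],None,fx=4.5,fy=4.5,interpolation=cv2.INTER_CUBIC))
E
```

```text
t: 3.2
position: [0.5181, 0.1859, 0.1591]
orientation: [-0.778, 1.719, -1.719]
contact_force: [0.2, 0.2, 0.6]
opening: 0.0551
t: 3.7
position: [0.5181, 0.1859, 0.0976]
orientation: [-0.778, 1.719, -1.718]
contact_force: [0.5, -0.4, 0.3]
opening: 0.0549
```

View pics/side2.png

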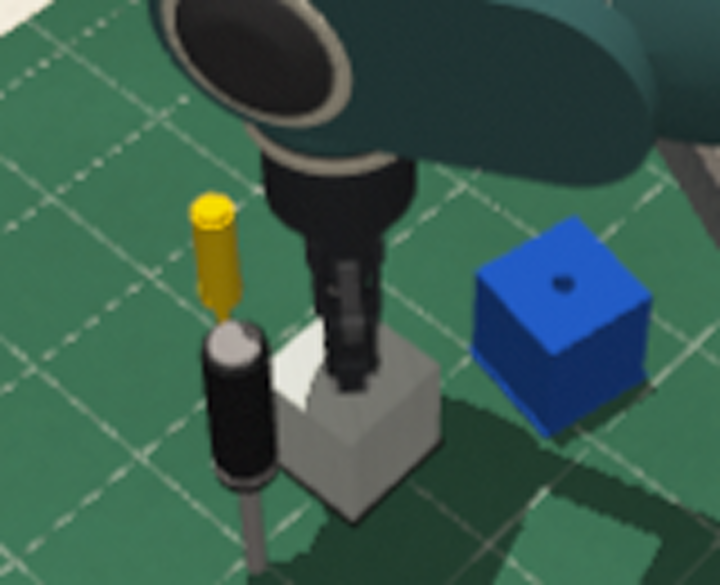

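The fingers straddle the pen, with no contact force and the bystanders untouched. Now I'll close on it.

```bash
python3 -m jog '[0,0,0,0,0,0,0,0,0,0,0,0,0,0,0,0,0,0,0,0]' 10 80; python3 -m jog '[0,0,0,0,0,0,0,0,0,0,0,0,0,0,0,0,0,0,0,0]'
```

```text
t: 4.25
position: [0.519, 0.1862, 0.1002]
orientation: [-0.775, 1.717, -1.718]
contact_force: [-0.7, -0.8, 6.3]
opening: 0.022
t: 4.75
position: [0.519, 0.1862, 0.1002]
orientation: [-0.775, 1.718, -1.718]
contact_force: [-1.0, 0.2, 6.0]
opening: 0.0224
```

```bash
python3 -m jog '[0,-6,0,0,0,-10,0,0,0,-10,0,0,0,-12,0,0,0,-12,0,0]'; python3 -m jog '[0,-12,0,0,0,-12,0,0,0,-12,0,0,0,-10,0,0,0,-4,0,0]';python3 - <<'E'
from h import *
i=grab_frame("side"); cv2.imwrite("pics/side3.png",cv2.resize(i[130:310,150:310],None,fx=3.3,fy=3.3,interpolation=cv2.INTER_CUBIC))
E
```

```text
t: 5.25
position: [0.5186, 0.1861, 0.1507]
orientation: [-0.776, 1.718, -1.718]
contact_force: [0.8, -0.1, -0.5]
opening: 0.0225
t: 5.75
position: [0.5188, 0.1861, 0.2007]
orientation: [-0.775, 1.718, -1.718]
contact_force: [0.0, -0.5, -0.9]
opening: 0.0227
```

View pics/side3.png

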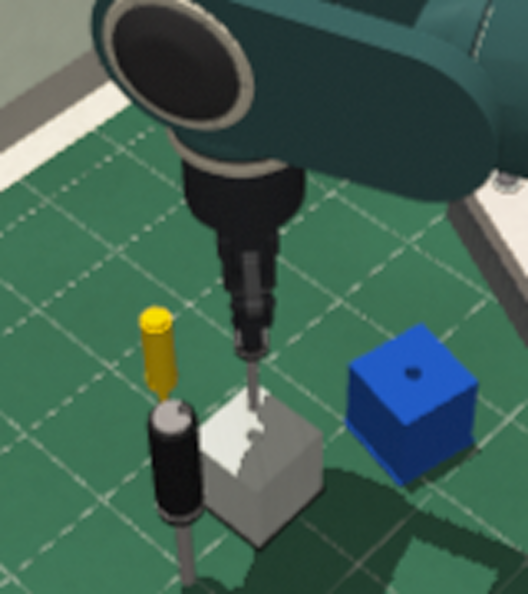

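```bash
python3 -m jog '[0,-10,0,0,0,-10,0,0,0,-5,0,0,0,0,0,0,0,0,0,0]';python3 - <<'E'
from h import *
from scipy.spatial.transform import Rotation as Ro
o=observe();M=Ro.from_rotvec(o["orientation"]).as_matrix();p=o["position"]
for z in(.1,.105,.11): print(z,proj("side",[.5188,.1861,z]))
print("x,y axes",M.round(4))
print("tool delta",M.T@(np.array([.543,-.145,p[2]])-p)*1e3)
i=grab_frame("side"); cv2.imwrite("pics/side4.png",cv2.resize(i[180:270,190:270],None,fx=6,fy=6,interpolation=cv2.INTER_CUBIC))
E
```

```text
t: 6.3
position: [0.5185, 0.186, 0.2241]
orientation: [-0.776, 1.718, -1.718]
contact_force: [-0.5, -0.0, -1.5]
opening: 0.0221
0.1 [226.39009372 255.52971789]
0.105 [226.34234108 254.26539303]
0.11 [226.29429119 252.99319794]
x,y axes [[-6.610e-01 -1.000e-04  7.504e-01]
 [-7.504e-01 -1.000e-04 -6.610e-01]
 [ 2.000e-04 -1.000e+00 -0.000e+00]]
tool delta [2.32194381e+02 3.16146693e-02 2.37146548e+02]
```

View pics/side4.png

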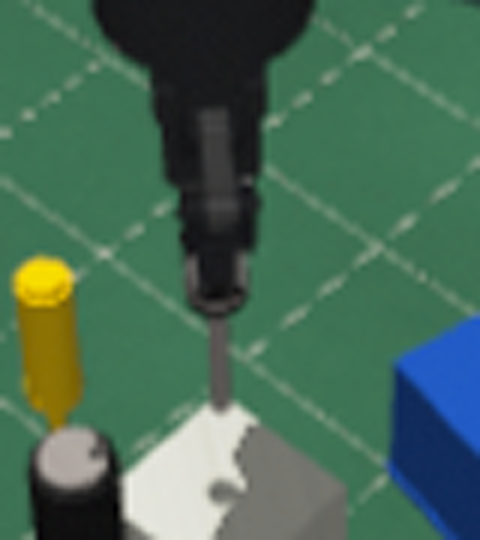

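The pen is clear with its tip at z≈0.130, 94 mm below the TCP. It's vertical. I'll carry it to the lens.

```bash
python3 -m jog '[10,0,10,0,20,0,20,0,27,0,28,0,30,0,31,0,30,0,31,0]'; python3 -m jog '[30,0,31,0,30,0,31,0,25,0,25,0,17,0,17,0,8,0,8,0]';python3 -m jog '[5,0,5,0,0,3,0,0,0,3,0,0,0,2,0,0,0,0,0,0]'; python3 - <<'E'
from h import *
for n in("side","top"): cv2.imwrite(f"pics/{n}5.png",grab_frame(n))
s=cv2.imread("pics/side5.png")
cv2.imwrite("pics/side5z.png",cv2.resize(s[120:240,260:370],None,fx=5,fy=5,interpolation=cv2.INTER_CUBIC))
E
```

```text
t: 6.85
position: [0.5309, 0.0168, 0.2241]
orientation: [-0.777, 1.718, -1.718]
contact_force: [-0.4, -0.8, -0.5]
opening: 0.0224
t: 7.35
position: [0.5421, -0.1401, 0.2239]
orientation: [-0.775, 1.72, -1.72]
contact_force: [0.1, 0.5, -0.6]
opening: 0.0223
t: 7.85
position: [0.543, -0.1439, 0.2159]
orientation: [-0.777, 1.718, -1.717]
contact_force: [-0.2, 0.2, -0.1]
opening: 0.0222
```

View pics/side5z.png

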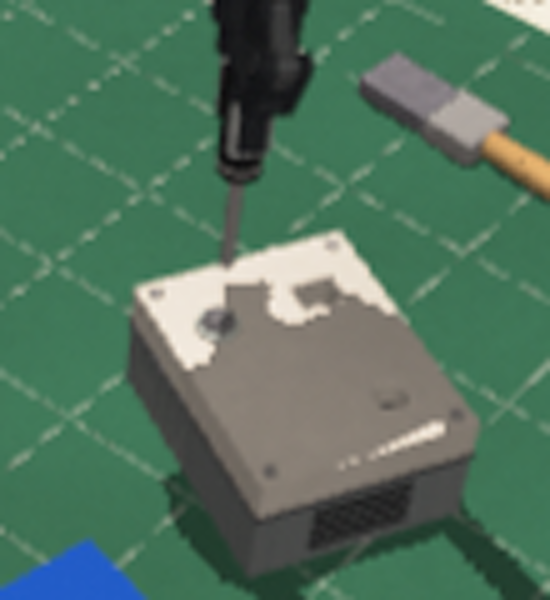

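View pics/top5.png

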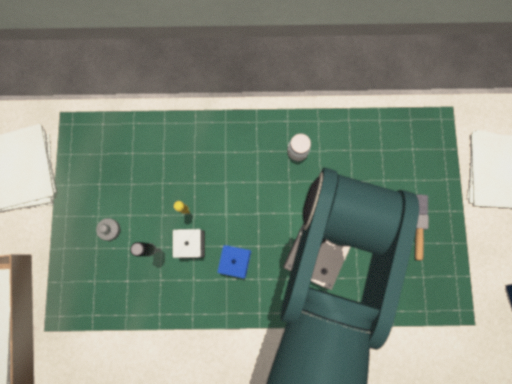

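```bash
python3 - <<'E'
from h import *
for z in(.087,.1115,.1215,.1915): print(z,proj("side",[.543,-.144,z]))
f=lambda x,y:(260+(x+.5)/5-.5,120+(y+.5)/5-.5)
print(f(229,265),"collar end",f(238,183))
for z in(.1165,.1215): print(cast("side",f(229,265),z))
a=proj("side",[.543,-.144,.1215]);b=proj("side",[.543,-.144,.1915]);print("slope expected",(b-a)/abs(b[1]-a[1]))
E
```

```text
0.087 [303.53297403 182.11461022]
0.1115 [304.3488519  175.76095761]
0.1215 [304.68809246 173.11912027]
0.1915 [307.16984254 153.79248051]
(305.4, 172.6) collar end (307.2, 156.2)
[ 0.54566145 -0.15133922  0.1165    ]
[ 0.54282731 -0.14691456  0.1215    ]
slope expected [ 0.12841084 -1.        ]
```

The tip is at side (305.4,172.6), matching the predicted (304.7,173.1), so it's within about 3 mm of the lens axis and about 34 mm above it. The pen is vertical. I'll hold it steady.

```bash
Z='[0,0,0,0,0,0,0,0,0,0,0,0,0,0,0,0,0,0,0,0]'; python3 -m jog '[0,2,0,0,0,2,0,0,0,0,0,0,0,0,0,0,0,0,0,0]'; for i in 1 2 3 4 5; do python3 -m jog '[0,0,0,0,0,0,0,0,0,0,0,0,0,0,0,0,0,0,0,0]'|tr '\n' ' ';echo; done; python3 - <<'E'
from h import *
from scipy.spatial.transform import Rotation as Ro
o=observe();M=Ro.from_rotvec(o["orientation"]).as_matrix();p=o["position"]
print("tool delta",M.T@(np.array([.4425,-.1675,p[2]])-p)*1e3)
E
```

```text
t: 8.45
position: [0.5431, -0.1447, 0.2124]
orientation: [-0.776, 1.718, -1.718]
contact_force: [0.8, 0.6, -1.0]
opening: 0.0227
t: 8.95 position: [0.5431, -0.1447, 0.2123] orientation: [-0.776, 1.718, -1.718] contact_force: [-0.9, 0.3, -0.1] opening: 0.0222 
t: 9.45 position: [0.543, -0.1447, 0.2123] orientation: [-0.776, 1.718, -1.718] contact_force: [0.6, 0.4, -0.8] opening: 0.0224 
t: 9.95 position: [0.5431, -0.1447, 0.2123] orientation: [-0.776, 1.718, -1.718] contact_force: [-0.4, 0.0, -0.3] opening: 0.0225 
t: 10.45 position: [0.5431, -0.1447, 0.2123] orientation: [-0.776, 1.718, -1.718] contact_force: [0.5, -0.3, 0.2] opening: 0.0222 
t: 10.95 position: [0.5431, -0.1447, 0.2123] orientation: [-0.776, 1.718, -1.718] contact_force: [0.6, 0.1, -0.4] opening: 0.0223 
tool delta [ 8.35527157e+01  2.59099579e-03 -6.04062901e+01]
```

```bash
python3 -m jog '[8,0,-6,0,20,0,-14,0,24,0,-18,0,20,0,-14,0,8,0,-6,0]'; python3 -m jog '[3.5,4,-2.4,0,0,8,0,0,0,8,0,0,0,8,0,0,0,4,0,0]';python3 -m jog '[0,0,0,0,0,0,0,0,0,0,0,0,0,0,0,0,0,0,0,0]'; python3 - <<'E'
from h import *
for n in("side","top"): cv2.imwrite(f"pics/{n}6.png",grab_frame(n))
s=cv2.imread("pics/side6.png")
cv2.imwrite("pics/side6z.png",cv2.resize(s[150:230,290:370],None,fx=7,fy=7,interpolation=cv2.INTER_CUBIC))
p=observe()["position"];print(p,proj("side",[p[0],p[1],p[2]-.0944]),proj("side",[p[0],p[1],p[2]-.0244]),proj("side",[.4425,-.1672,.075]),proj("side",[p[0],p[1],.075]))
E
```

```text
t: 11.45
position: [0.4448, -0.1668, 0.2125]
orientation: [-0.775, 1.718, -1.719]
contact_force: [-0.0, 0.0, -0.2]
opening: 0.0223
t: 11.95
position: [0.4426, -0.1672, 0.1788]
orientation: [-0.778, 1.72, -1.717]
contact_force: [0.6, -0.2, -0.2]
opening: 0.0225
t: 12.45
position: [0.4426, -0.1675, 0.1805]
orientation: [-0.776, 1.718, -1.718]
contact_force: [0.3, -0.3, -0.3]
opening: 0.0225
[ 0.44256707 -0.16744308  0.18043205] [338.47702459 195.85561833] [342.31977346 177.29066519] [337.86632715 198.71344423] [337.89804003 198.65278816]
```

View pics/side6z.png

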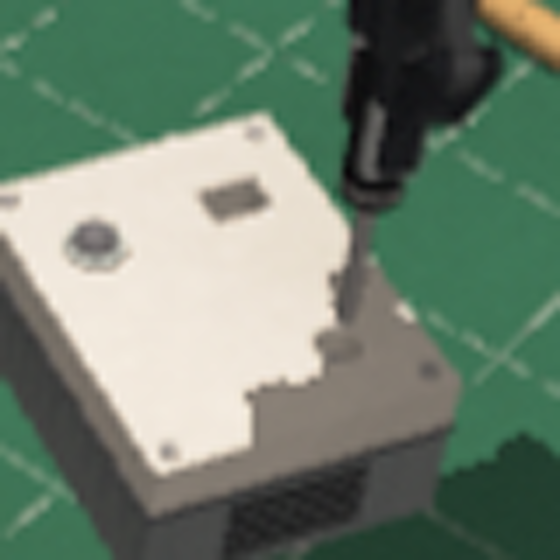

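View pics/top6.png

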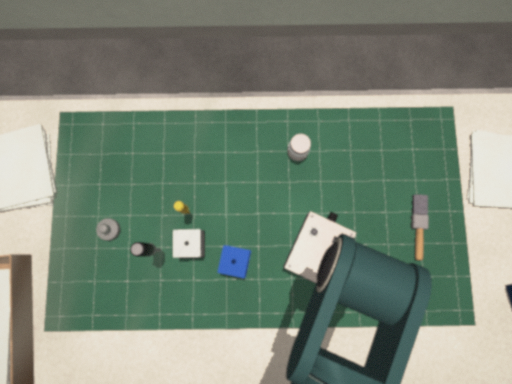

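The tip is at side (339.1,195.6), over the hole at (338.1,199.0), about 1 mm off laterally and well inside the clearance. I'll descend in steps and watch the force.

```bash
python3 -m jog '[0,4,0,0,0,4,0,0,0,4,0,0,0,2,0,0,0,0,0,0]'; python3 -m jog '[0,3,0,0,0,3,0,0,0,2,0,0,0,0,0,0,0,0,0,0]';  python3 - <<'E'
from h import *
s=grab_frame("side")
cv2.imwrite("pics/side7z.png",cv2.resize(s[150:230,290:370],None,fx=7,fy=7,interpolation=cv2.INTER_CUBIC))
E
```

```text
t: 13.05
position: [0.4424, -0.1674, 0.1658]
orientation: [-0.777, 1.719, -1.718]
contact_force: [0.1, -0.5, 0.1]
opening: 0.0217
t: 13.55
position: [0.4425, -0.1674, 0.1583]
orientation: [-0.776, 1.718, -1.718]
contact_force: [-0.2, 0.0, -0.9]
opening: 0.0224
```

View pics/side7z.png

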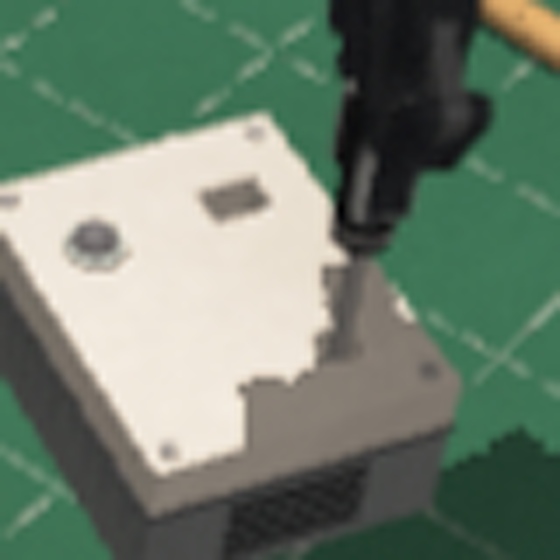

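The shaft has entered the hole at zoom (343,350) with no force, and the tip is at z≈0.064. Now I'll press.

```bash
python3 -m jog '[0,2,0,0,0,1,0,0,0,1,0,0,0,0,0,0,0,0,0,0]'; python3 -m jog '[0,1,0,0,0,1,0,0,0,1,0,0,0,0,0,0,0,0,0,0]'; python3 -m jog '[0,1,0,0,0,1,0,0,0,0,0,0,0,0,0,0,0,0,0,0]'
```

```text
t: 14.1
position: [0.4425, -0.1674, 0.1543]
orientation: [-0.776, 1.718, -1.718]
contact_force: [0.4, 0.6, -0.6]
opening: 0.0221
t: 14.6
position: [0.4426, -0.1675, 0.1515]
orientation: [-0.776, 1.718, -1.718]
contact_force: [-1.2, 0.9, 2.1]
opening: 0.0224
t: 15.1
position: [0.4426, -0.1675, 0.1494]
orientation: [-0.776, 1.718, -1.718]
contact_force: [0.4, 0.7, 3.2]
opening: 0.0224
```

```bash
python3 -m jog '[0,1,0,0,0,0,0,0,0,1,0,0,0,0,0,0,0,0,0,0]'; python3 -m jog '[0,1,0,0,0,0,0,0,0,0,0,0,0,0,0,0,0,0,0,0]'; python3 -m jog '[0,1,0,0,0,0,0,0,0,0,0,0,0,0,0,0,0,0,0,0]'
```

```text
t: 15.6
position: [0.4428, -0.1675, 0.1483]
orientation: [-0.775, 1.717, -1.719]
contact_force: [-1.2, 1.7, 13.2]
opening: 0.0223
t: 16.1
position: [0.443, -0.1676, 0.148]
orientation: [-0.775, 1.716, -1.719]
contact_force: [-3.7, 1.5, 18.6]
opening: 0.0226
t: 16.6
position: [0.4432, -0.1677, 0.1477]
orientation: [-0.774, 1.716, -1.719]
contact_force: [-4.3, 2.5, 26.3]
opening: 0.0221
```

The force rises steeply once the TCP is at about 0.1485, so the button is on its stop. I'll ease back to a moderate push.

```bash
python3 -m jog '[0,-1,0,0,0,-1,0,0,0,0,0,0,0,0,0,0,0,0,0,0]'; python3 -m jog '[0,0,0,0,0,0,0,0,0,0,0,0,0,0,0,0,0,0,0,0]'; python3 -m jog '[0,0,0,0,0,0,0,0,0,0,0,0,0,0,0,0,0,0,0,0]'; python3 - <<'E'
from h import *
for n in("side","top"): cv2.imwrite(f"pics/{n}8.png",grab_frame(n))
s=cv2.imread("pics/side8.png")
cv2.imwrite("pics/side8z.png",cv2.resize(s[130:230,280:380],None,fx=6,fy=6,interpolation=cv2.INTER_CUBIC))
E
```

```text
t: 17.1
position: [0.4428, -0.1676, 0.1482]
orientation: [-0.775, 1.717, -1.719]
contact_force: [-1.4, 0.7, 11.7]
opening: 0.0223
t: 17.6
position: [0.4429, -0.1675, 0.1482]
orientation: [-0.775, 1.717, -1.719]
contact_force: [-1.9, 0.8, 12.5]
opening: 0.0225
t: 18.1
position: [0.4429, -0.1675, 0.1482]
orientation: [-0.775, 1.717, -1.719]
contact_force: [-1.5, 0.7, 12.5]
opening: 0.0222
```

View pics/side8z.png

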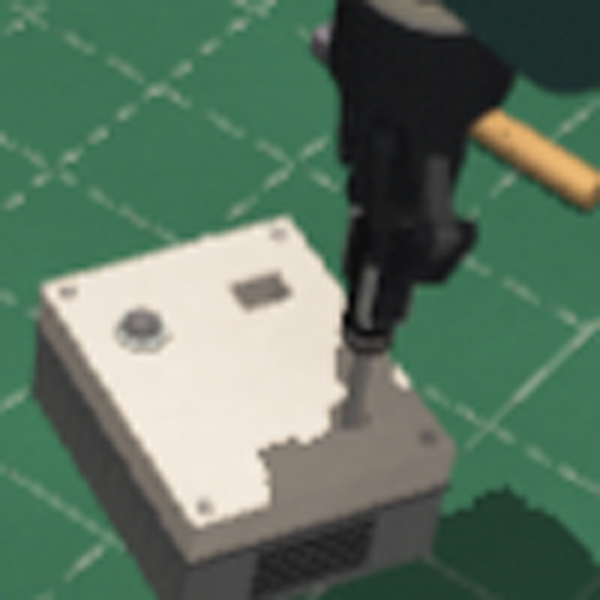

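View pics/top8.png

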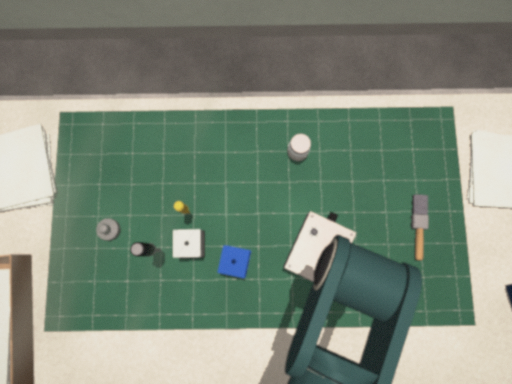

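The pen stands in the hole at zoom (355,420), upright, with a steady push of 12.5 N, well over the 5 N stop force. The jar, weight and brush are where they started. I'm handing it in.

```bash
python3 -c "
from bench import *
print(hand_in())"
```

```text
the job is handed in; nothing more can be done
None
```

I drew the small black pen from the aluminium stand and held it still over the lens for about 2.5 s. I then put its shaft down the round hole and pressed the button onto its stop. I handed in at about 18.2 s with the pen still gripped and the button held down; no verdict was reported.

- **Aiming:** the pen was vertical, its tip about 3 cm above the lens and within about 3 mm of its axis.
- **Button:** the force rose gently from about 2 to 3 N over the button's travel, then steeply at the stop. The push peaked at 26 N, and I eased it back to a steady 12.5 N. I inferred the button's position from this force and the tip height, because it can't be seen in the pictures.
- **Grip and pen:** the fingers read a steady 22 mm, about 2 mm under the nominal 24 mm grip. The pen looked upright in the last side view.
- **Bystanders:** the jar, weight and brush were at the same pixels in the last top view as at the start.
- **Disagreement:** at the hole, the camera put the tip about 1 mm from where the arm pose predicted, inside the 5 mm clearance. No other check failed.

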